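# Balance the centrifuge rotor

## Task

The six cups in the centrifuge rotor are loaded out of balance: every cup faces one of another sort across the rotor. Change cups over (the empty white bench stand is free for parking a cup on the way) until each cup faces its like straight across the rotor (one big tube against one big tube, three small tubes against three small tubes, sealed lid against sealed lid), with all six cups hanging fully down in the rotor's rings. Keep the cups upright and leave the bottle and the petri dishes where they stand.

Things in the scene. Friction and masses are not known exactly. Their poses are not given: they have to be found in the camera images.
- rotor: Aluminium rotor head, fixed, does not turn. Six rings: ring k (0-5) is centred 90 mm from the axis, 60*k degrees from its x axis towards y; k and k+3 face each other. Ring bore 49 mm, outside 67 mm, flat top 85 mm above the bench; a seated cup hangs by its collar, foot 16 mm above the bench. Black centre knob 29 mm wide, top at 102 mm. Origin: on the axis at bench height; z up.
- stand: White two-place bench stand for cups, fixed, empty at the start: plate 76 x 166 x 7 mm on four posts, top 85 mm above the bench, two 49 mm holes at y = -42.5 and +42.5 mm of its frame (x = 0). A cup hangs in a hole by its collar, foot 16 mm above the bench. Base plate 6 mm thick. Origin: centre of the underside; y along its length, z up.
- cup_one_1: Loose one-piece steel cup, ~0.2 kg, in a rotor ring. Holds ONE big tube: a single blue cap 34 mm across in the middle, top 22 mm above the rim. 108 mm tall to the rim, barrel 44 mm diameter, domed foot, collar 58 mm across from 69 to 74 mm above the foot; grip the barrel above the collar, from above. Origin: centre of underside; z up its axis; turn about z is free.
- cup_one_2: Loose one-piece steel cup, ~0.2 kg, in a rotor ring. Holds ONE big tube: a single blue cap 34 mm across in the middle, top 22 mm above the rim. 108 mm tall to the rim, barrel 44 mm diameter, domed foot, collar 58 mm across from 69 to 74 mm above the foot; grip the barrel above the collar, from above. Origin: centre of underside; z up its axis; turn about z is free.
- cup_three_1: Loose one-piece steel cup, ~0.2 kg, in a rotor ring. Holds THREE small tubes: three white caps 16 mm across on a black insert, tops 16 mm above the rim. 108 mm tall to the rim, barrel 44 mm diameter, domed foot, collar 58 mm across from 69 to 74 mm above the foot; grip the barrel above the collar, from above. Origin: centre of underside; z up its axis; turn about z is free.
- cup_three_2: Loose one-piece steel cup, ~0.2 kg, in a rotor ring. Holds THREE small tubes: three white caps 16 mm across on a black insert, tops 16 mm above the rim. 108 mm tall to the rim, barrel 44 mm diameter, domed foot, collar 58 mm across from 69 to 74 mm above the foot; grip the barrel above the collar, from above. Origin: centre of underside; z up its axis; turn about z is free.
- cup_sealed_1: Loose one-piece steel cup, ~0.2 kg, in a rotor ring. SEALED: flat grey lid with a straight 32 mm finger bar, top 18 mm above the rim. 108 mm tall to the rim, barrel 44 mm diameter, domed foot, collar 58 mm across from 69 to 74 mm above the foot; grip the barrel above the collar, from above. Origin: centre of underside; z up its axis; turn about z is free.
- cup_sealed_2: Loose one-piece steel cup, ~0.2 kg, in a rotor ring. SEALED: flat grey lid with a straight 32 mm finger bar, top 18 mm above the rim. 108 mm tall to the rim, barrel 44 mm diameter, domed foot, collar 58 mm across from 69 to 74 mm above the foot; grip the barrel above the collar, from above. Origin: centre of underside; z up its axis; turn about z is free.
- bottle_buffer: Bystander, loose: white reagent bottle with blue cap, 66 mm diameter, 136 mm tall, standing left of and beyond the work. Origin: centre of its underside. Leave it alone.
- petri_1: Bystander, loose: stack of clear petri dishes, 63 mm diameter, 76 mm tall, standing right of and beyond the work. Origin: centre of its underside. Leave it alone.
Not all that is in view belongs to the job. Leave any purple or red look-alike of the cup_three_1 alone.

How it is judged (in metres and radians):
At the end, for the whole second after the job is handed in: All six cups hang in the rotor's rings (foot 8 to 22 mm above the bench, 78 to 102 mm from the axis, within 0.15 rad of upright, slower than 0.03 m/s); the two cups of each sort are opposite (over 168 mm apart; opposite rings are 180 mm apart, other rings at most 161 mm) (z of cup_one_1 in the frame of rotor between 0.008 and 0.022 m and horizontal distance between cup_one_1 and rotor between 0.078 and 0.102 m and angle between each of cup_one_1, cup_three_1, cup_three_2, cup_sealed_1, cup_sealed_2, cup_one_2's own z axis and vertical below 0.15 rad and linear speed of each of cup_one_1, cup_three_1, cup_three_2, cup_sealed_1, cup_sealed_2, cup_one_2 below 0.03 m/s and z of cup_three_1 in the frame of rotor between 0.008 and 0.022 m and horizontal distance between cup_three_1 and rotor between 0.078 and 0.102 m and z of cup_three_2 in the frame of rotor between 0.008 and 0.022 m and horizontal distance between cup_three_2 and rotor between 0.078 and 0.102 m and z of cup_sealed_1 in the frame of rotor between 0.008 and 0.022 m and horizontal distance between cup_sealed_1 and rotor between 0.078 and 0.102 m and z of cup_sealed_2 in the frame of rotor between 0.008 and 0.022 m and horizontal distance between cup_sealed_2 and rotor between 0.078 and 0.102 m and z of cup_one_2 in the frame of rotor between 0.008 and 0.022 m and horizontal distance between cup_one_2 and rotor between 0.078 and 0.102 m and horizontal distance between cup_one_1 and cup_one_2 above 0.168 m and horizontal distance between cup_three_1 and cup_three_2 above 0.168 m and horizontal distance between cup_sealed_1 and cup_sealed_2 above 0.168 m); the robot touches nothing.
It fails at once if a cup is tipped more than 40 degrees from upright (angle between any of cup_one_1, cup_three_1, cup_three_2, cup_sealed_1, cup_sealed_2, cup_one_2's own z axis and vertical above 0.7 rad).
It fails at once if the bottle or the petri dishes are moved by more than 30 mm (distance of any of bottle_buffer, petri_1 from where it was at the start of the episode above 0.03 m).
It also fails if it takes over 106 s, if anything falls off the work surface, if the arm or the gripper's body presses on something with over 40 N, if the wrist force passes 120 N, or if a joint passes its speed limit or range.

## Robot

A 6-joint arm with a two-finger parallel gripper is mounted at the origin on a cart in front of the work surface, level with it; the furniture and walls round the work are solid. World frame = base frame: x ahead of the robot, y to its left, z up, the work surface at z = 0. Lengths are in m, angles in degrees, forces in N, time in s.
With the tool pointing down it reaches from about 0.4 to 0.825 m from the base axis. Payload 7 kg.
Tool frame: the origin (TCP) lies at the very end of the fingers, on their centre line; the grasp point (between the pads) lies hold_point_z behind it (hold_point_z is the distance from the TCP to the grasp point, in m); z points along the fingers, y is the line along which they close (so a half turn about z gives the same grasp; the last joint's range is limited). The gripper opens to 88 mm and grips with 3 to 60 N. Pads are 19 mm wide; open, the fingers measure 130 mm over their backs; the gripper's body (78 mm by 193 mm) begins 47 mm behind the grasp point.
Start: joints at [-48.18, 20.546, 0.682, 0, -70.136, -16.507], TCP at [0.289, -0.61, 0.227] pointing down, gripper open.
Joint ranges: [-176.03, 176.03], [-82.01, 121.73], [-58.28, 71.71], [-173.87, 95.51], [-174.79, -0.11], [-173.66, 173.66]. Speed limits (degrees/s): [136.94, 136.94, 172.46, 180, 180, 180].

## Interface

Orientations are given as [roll, pitch, yaw] about the fixed x, y, z axes, in that order (R = Rz(yaw) Ry(pitch) Rx(roll)).
In Python, from plant import get_obs, snapshot, close_job, hold_point_z gives the robot as it stands.
- The arm moves only by the tool play_rows, never from a script. Its argument "commands" is a list that holds one entry, the list of rows, each a list of 7 numbers: the shift along the tool's x, y, z in cm, then the turn, a rotation vector about the tool's x, y, z in degrees, then the opening, from 0 (shut) to 1 (fully open). In form: [[[x, y, z, ax, ay, az, fingers], ...]]. A call has 1 to 20 rows; each row is the pose to reach, as a shift and turn from the pose commanded when the call began, along the tool's axes at that moment; what a row does not reach only later rows make up. A row lasts 1/12 s, in which the tool goes at most 41.7 mm and 7.16 degrees, less where a joint would pass 70% of its speed; a pose out of reach is approached as far as the arm can. A call with a gripper value outside its range is refused whole. The fingers move at their own pace and stop on an object; the grip force is fixed at half the most. Time passes only in rows, so rows that repeat a pose let the fingers close. It gives the time, the measured TCP pose, the force, the opening and the grip force at its end, in the units of the state.
- get_obs(): the state, without advancing time (a new reading comes with each control period).
- snapshot(name): name is "side" or "top"; returns a dict with "frame" (384x512x3 uint8, red, green, blue), "camera_matrix" (3x3 intrinsics, pixels), "origin" and "attitude" of the camera in the world. Camera axes: x right, y down, z forward; pixel columns grow to the right and rows downward; lengths in m; the calibration is good to about 2 mm. A picture is of the moment at which its call begins. There is no depth.
- close_job(): hands the job in; it is judged then, once.
The state is a dict: "clock": time; "joint_pos": joint angles; "qvel": joint speeds; "tau": joint torques, N m; "tool_pos": TCP position; "orientation": TCP orientation; "force": force on the tool from outside, world axes, zero at the start; "moment": the same for the moment, N m; "opening": finger opening in m; "gripper_force": force on a finger pad.
Only numpy, scipy, OpenCV 4.12 (cv2) and the standard library are available. Lean on these libraries where they do the work, as an engineer would, in place of code of your own. Each camera call takes 0.05 s, during which the arm holds its last target. There are 200 camera calls.

## Working session

There is one attempt and no reset: what is moved stays moved. The work goes in short steps, Python scripts to look and compute and a tool call to move; the robot and the scene stay as the last step left them, time stands still between calls to the robot, and variables do not carry over. Pictures are saved under pics/ and viewed, at most 14 in all, crops included, and the job is handed in when it is done.

Besides the shell and the picture viewer there is one more tool, called after "Emit:" as name(argument=value, ...) on one line, values as JSON. play_rows: Moves the arm, as the interface text tells. Its arguments: {"type":"object","properties":{"commands":{"type":"array","items":{"type":"array","items":{"type":"array","items":{"type":"number"}}}}},"required":["commands"]}

```bash
mkdir -p pics; cat > h.py <<'E'
import numpy as np,cv2
from plant import get_obs,snapshot,close_job,hold_point_z
def save(n,f):
    s=snapshot(n); cv2.imwrite(f,s["frame"][:,:,::-1]); np.savez(f.replace('.png','.npz'),**{k:s[k] for k in('camera_matrix','origin','attitude')}); return s
E
python3 - <<'E'
from h import *
print(get_obs()); print(hold_point_z)
for n in("side","top"):
    s=save(n,f"pics/{n}0.png"); print(n,s["camera_matrix"],s["origin"],s["attitude"])
E
```

```text
{'clock': 0.0, 'joint_pos': array([-4.81805420e+01,  2.05915251e+01,  6.32163750e-01, -2.06629263e-02,
       -7.01360688e+01, -1.65064647e+01]), 'qvel': array([-0.0956631 , -0.03954673,  0.04308174, -0.05873411,  0.03446496,
        0.0190572 ]), 'tau': array([ 6.81620240e-04, -5.82713270e+01,  2.93075609e+01,  6.99726373e+00,
        7.39057374e-03, -2.01829639e-04]), 'tool_pos': array([ 0.2883571 , -0.60974588,  0.22560774]), 'orientation': array([ 1.79902983e+02, -8.49289901e-03, -1.54694037e+02]), 'force': array([-0.05894205, -0.28590177,  0.7387079 ]), 'moment': array([-0.00516776, -0.02130915, -0.02188336]), 'gripper_force': 0.0, 'opening': 0.08786587544218404}
0.0188
side [[406.45840263   0.         256.29326732]
 [  0.         406.45840263 198.12379942]
 [  0.           0.           1.        ]] [0.24049891 1.02616666 0.69870227] [-123.57288983   -0.78826526 -159.27420152]
top [[385.20697105   0.         262.03728659]
 [  0.         385.20697105 193.02590222]
 [  0.           0.           1.        ]] [0.47093266 0.11962883 1.14983717] [-175.16075712    0.31915895  -88.8490315 ]
```

View pics/top0.png

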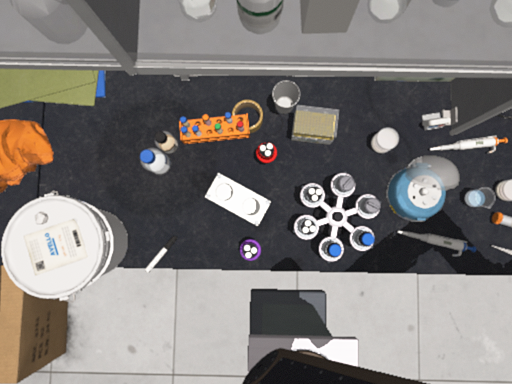

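View pics/side0.png

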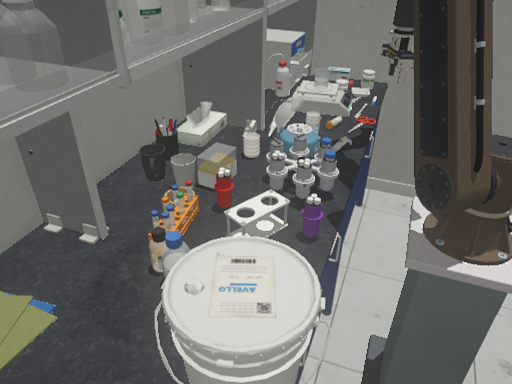

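The two views show the rotor at top-view (337,216). Clockwise from upper-left it holds three, sealed, sealed, one, one, three. The stand is at top-view (238,199). I'll enlarge both regions next.

```bash
python3 - <<'E'
import cv2
a=cv2.imread('pics/top0.png')[165:270,200:390]; cv2.imwrite('pics/tc.png',cv2.resize(a,None,fx=4,fy=4,interpolation=cv2.INTER_CUBIC))
a=cv2.imread('pics/side0.png')[115:245,220:350]; cv2.imwrite('pics/sc.png',cv2.resize(a,None,fx=4.5,fy=4.5,interpolation=cv2.INTER_CUBIC))
E
```

```text
(no output)
```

View pics/tc.png

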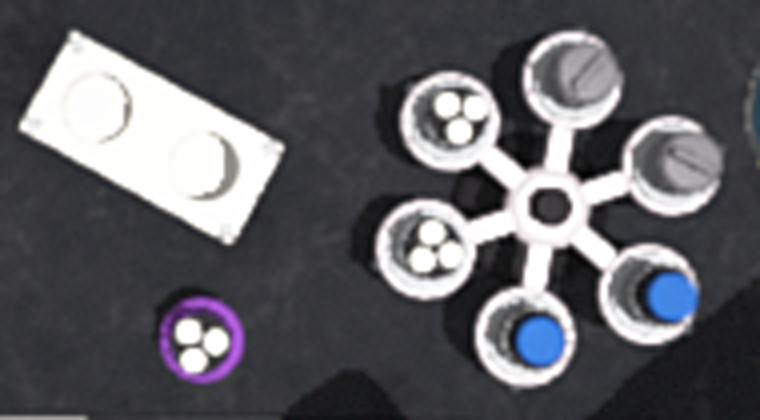

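View pics/sc.png

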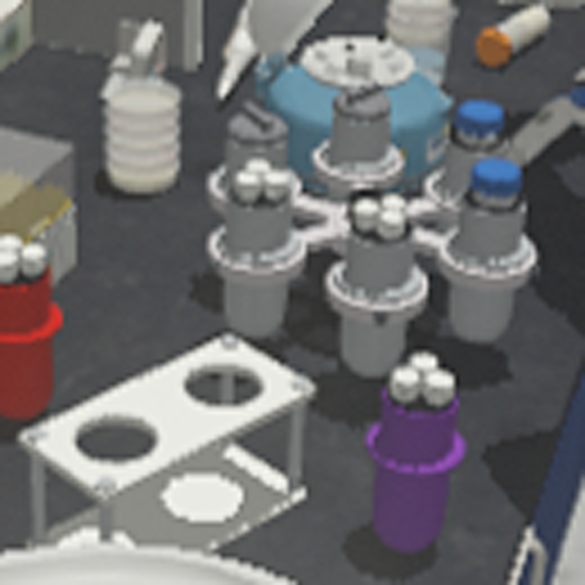

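The enlarged crops give these positions:
- **Top-view rings (crop px):** A three (449,120), B sealed (572,80), C sealed (672,165), D one (649,294), E one (525,337), F three (425,249).
- **Stand corners (top crop):** (73,32), (285,148), (232,243), (20,128). The matching corners are visible in the side view.

Next I'll triangulate these points and fit the poses.

```bash
cat >> h.py <<'E'
from scipy.spatial.transform import Rotation as R
from scipy.optimize import least_squares
def cam(f):
    d=np.load(f); return d['camera_matrix'],d['origin'],R.from_euler('xyz',d['attitude'],degrees=True).as_matrix()
T=cam('pics/top0.npz') ; S=cam('pics/side0.npz')
def proj(c,P):
    q=(np.atleast_2d(P)-c[1])@c[2]; q=q@c[0].T; return q[:,:2]/q[:,2:]
def tc(p): return (np.array(p,float)+.5)/4-.5+[200,165]
def sc(p): return (np.array(p,float)+.5)/4.5-.5+[220,115]
def tri(pt,ps):
    Pm=[c[0]@np.c_[c[2].T,-c[2].T@c[1]] for c in(T,S)]
    X=cv2.triangulatePoints(Pm[0],Pm[1],np.array(pt,float).T,np.array(ps,float).T); return (X[:3]/X[3]).T
E
python3 - <<'E'
from h import *
np.set_printoptions(precision=4,suppress=True)
rt=tc([(449,120),(672,165),(525,337),(425,249)]); rs=sc([(257,247),(358,160),(488,250),(377,286)])
X=tri(rt,rs);print('rings A C E F',X, (proj(T,X)-rt).round(1).tolist())
st=tc([(73,32),(285,148),(232,243),(20,128)]); ss=sc([(22,438),(228,336),(315,388),(105,494)])
Y=tri(st,ss);print('stand',Y,(proj(T,Y)-st).round(1).tolist(),'mean',Y.mean(0))
# caps
print('caps D,E',tri(tc([(672,296),(540,340)]),sc([(481,109),(497,170)])))
allt=tc([(449,120),(572,80),(672,165),(649,294),(525,337),(425,249)])
k=[0,1,2,3,4,5]
def rp(p): # A..F clockwise in top image (mirror? fit sign)
    a=p[3]-np.radians(60)*np.arange(6); return np.c_[p[0]+.09*np.cos(a),p[1]+.09*np.sin(a),np.full(6,p[2])]
f=lambda p: np.r_[(proj(T,rp(p))-allt).ravel(),(proj(S,rp(p)[[0,2,4,5]])-rs).ravel()]
r=min((least_squares(f,[*X.mean(0)[:2],.085,a]) for a in np.arange(0,6.2,1)),key=lambda r:r.cost)
print('rotor',r.x,'deg',np.degrees(r.x[3]),'cost',r.cost,r.fun.round(1)); print(rp(r.x))
L=np.array([(0.038,.083),(.038,-.083),(-.038,-.083),(-.038,.083)])
def sp(p):
    c,s=np.cos(p[3]),np.sin(p[3]); return np.c_[p[0]+L@[c,-s],p[1]+L@[s,c],np.full(4,p[2])]
g=lambda p:np.r_[(proj(T,sp(p))-st).ravel(),(proj(S,sp(p))-ss).ravel()]
r=least_squares(g,[*Y.mean(0)[:2],.085,0]);print('stand',r.x,np.degrees(r.x[3]),r.fun.round(1))
c,s=np.cos(r.x[3]),np.sin(r.x[3])
for h in(.0425,-.0425): print('hole',r.x[0]-s*h,r.x[1]+c*h)
for n,q in(('red',(265,152)),('purple',tc((202,340)))):
    d=T[2]@np.linalg.inv(T[0])@np.r_[q,1]; print(n,T[1]+d*(.1-T[1][2])/d[2])
E
```

```text
rings A C E F [[ 0.5582 -0.0109  0.0862]
 [ 0.5303 -0.1651  0.085 ]
 [ 0.4107 -0.0639  0.0875]
 [ 0.4693  0.0046  0.0838]] [[0.1, 0.3], [0.1, 0.3], [0.0, 0.3], [0.0, 0.2]]
stand [[0.6141 0.2511 0.086 ]
 [0.5381 0.1026 0.086 ]
 [0.4713 0.1377 0.0855]
 [0.5472 0.2857 0.0888]] [[0.2, 0.5], [-0.1, -0.2], [0.0, 0.0], [0.0, 0.1]] mean [0.5427 0.1943 0.0866]
caps D,E [[ 0.4416 -0.1476  0.1499]
 [ 0.4118 -0.0631  0.1481]]
rotor [ 0.4999 -0.0799  0.0857  0.8706] deg 49.88107377294678 cost 0.6024123341529392 [ 0.1  0.5  0.   0.1 -0.1  0.2 -0.   0.1  0.  -0.   0.1  0.2 -0.2  0.1
 -0.3 -0.1 -0.5  0.4 -0.1 -0.5]
[[ 0.5579 -0.0111  0.0857]
 [ 0.5885 -0.0957  0.0857]
 [ 0.5305 -0.1646  0.0857]
 [ 0.4419 -0.1487  0.0857]
 [ 0.4113 -0.0641  0.0857]
 [ 0.4693  0.0047  0.0857]]
stand [ 0.5427  0.1943  0.0866 -0.4776] -27.361607706387357 [ 0.3  0.3 -0.2 -0.3 -0.1  0.2  0.2  0.2 -0.6 -0.4  0.1 -0.1  0.1 -0.2
 -0.   0.6]
hole 0.5622348770082272 0.23205658312389793
hole 0.5231684705939089 0.15656608113940118
red [0.6735 0.1214 0.1   ]
purple [0.4056 0.1564 0.1   ]
```

Every fit agrees with the given sizes: ring tops measure 85.7 mm, stand top 86.6 mm, and cap tops about 149 mm (146 expected). Four moves are enough: D→stand, F→D, B→F, stand→B. First I'll lift and turn to yaw −90, so that tool x = −y, tool y = −x and tool z is down.

Emit:
play_rows(commands=[[[0, 0, -7, 0, 0, -64.7, 0.72], [0, 0, -7, 0, 0, -64.7, 0.72], [0, 0, -7, 0, 0, -64.7, 0.72], [0, 0, -7, 0, 0, -64.7, 0.72], [0, 0, -7, 0, 0, -64.7, 0.72], [0, 0, -7, 0, 0, -64.7, 0.72], [0, 0, -7, 0, 0, -64.7, 0.72], [0, 0, -7, 0, 0, -64.7, 0.72], [0, 0, -7, 0, 0, -64.7, 0.72], [0, 0, -7, 0, 0, -64.7, 0.72], [0, 0, -7, 0, 0, -64.7, 0.72]]])

```text
clock: 1.02
tool_pos: [0.2885, -0.61, 0.2961]
orientation: [180.0, 0.0, -90.2]
force: [-0.6, 0.0, 0.4]
opening: 0.0634
gripper_force: 0.0
```

Emit:
play_rows(commands=[[[-46.15, -15.3, 0, 0, 0, 0, 0.72], [-46.15, -15.3, 0, 0, 0, 0, 0.72], [-46.15, -15.3, 0, 0, 0, 0, 0.72], [-46.15, -15.3, 0, 0, 0, 0, 0.72], [-46.15, -15.3, 0, 0, 0, 0, 0.72], [-46.15, -15.3, 0, 0, 0, 0, 0.72], [-46.15, -15.3, 0, 0, 0, 0, 0.72], [-46.15, -15.3, 0, 0, 0, 0, 0.72], [-46.15, -15.3, 0, 0, 0, 0, 0.72], [-46.15, -15.3, 0, 0, 0, 0, 0.72], [-46.15, -15.3, 0, 0, 0, 0, 0.72], [-46.15, -15.3, 8, 0, 0, -0.2, 0.72], [-46.15, -15.3, 8, 0, 0, -0.2, 0.72], [-46.15, -15.3, 8, 0, 0, -0.2, 0.72], [-46.15, -15.3, 8, 0, 0, -0.2, 0.72], [-46.15, -15.3, 8, 0, 0, -0.2, 0.72]]])

```text
clock: 2.35
tool_pos: [0.4422, -0.1491, 0.2179]
orientation: [-179.9, -0.1, -89.9]
force: [-0.4, -0.2, 0.4]
opening: 0.0632
gripper_force: 0.0
```

Emit:
play_rows(commands=[[[0, 0, 4, 0, 0, 0, 0.72], [0, 0, 8, 0, 0, 0, 0.72], [0, 0, 10, 0, 0, 0, 0.72], [0, 0, 11.5, 0, 0, 0, 0.72], [0, 0, 12.3, 0, 0, 0, 0.72], [0, 0, 12.3, 0, 0, 0, 0.72], [0, 0, 12.3, 0, 0, 0, 0.72]]])

```text
clock: 2.93
tool_pos: [0.4426, -0.1492, 0.0949]
orientation: [-179.9, -0.0, -89.9]
force: [0.2, 0.4, -0.4]
opening: 0.0633
gripper_force: 0.0
```

```bash
python3 - <<'E'
from h import *
s=save("side","pics/s1.png"); o=get_obs(); print(o['tool_pos'],o['force'])
a=s["frame"][90:230,240:400,::-1]; cv2.imwrite('pics/s1c.png',cv2.resize(a,None,fx=4,fy=4,interpolation=cv2.INTER_CUBIC))
E
```

```text
[ 0.4428582  -0.14909859  0.0952089 ] [ 0.10665137 -0.12909837  0.81127245]
```

View pics/s1c.png

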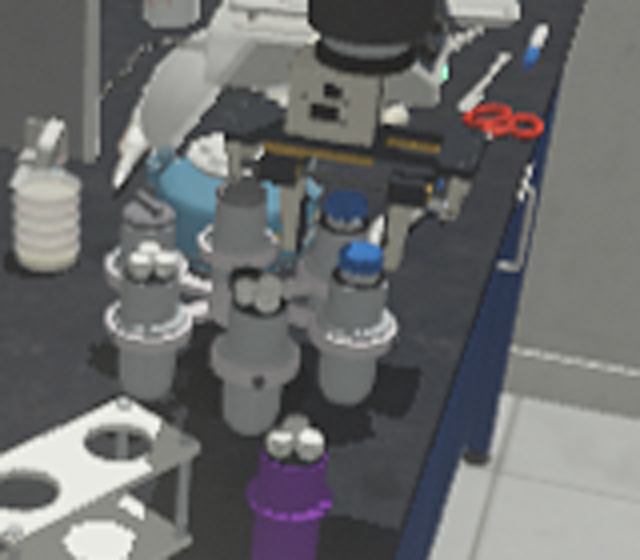

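The fingers straddle cup D's barrel (cap at crop 347,205) evenly, and the body is clear of the cap. I'll close and lift.

Emit:
play_rows(commands=[[[0, 0, 0, 0, 0, 0, 0.3], [0, 0, 0, 0, 0, 0, 0.3], [0, 0, 0, 0, 0, 0, 0.3], [0, 0, 0, 0, 0, 0, 0.3], [0, 0, 0, 0, 0, 0, 0.3], [0, 0, -1, 0, 0, 0, 0.3], [0, 0, -2, 0, 0, 0, 0.3], [0, 0, -2, 0, 0, 0, 0.3]]])

```text
clock: 3.65
tool_pos: [0.4422, -0.1486, 0.1148]
orientation: [-179.9, -0.0, -89.8]
force: [-0.4, -0.5, -2.2]
opening: 0.0429
gripper_force: 30.0
```

Emit:
play_rows(commands=[[[0, 0, -3, 0, 0, 0, 0.3], [0, 0, -6, 0, 0, 0, 0.3], [0, 0, -9, 0, 0, 0, 0.3], [0, 0, -12, 0, 0, 0, 0.3], [0, 0, -14, 0, 0, 0, 0.3], [-3, -0.8, -14, 0, 0, 0, 0.3], [-6, -1.6, -14, 0, 0, 0, 0.3], [-9, -2.4, -14, 0, 0, 0, 0.3], [-12, -3.2, -14, 0, 0, 0, 0.3], [-15, -4, -14, 0, 0, 0, 0.3], [-18, -4.8, -14, 0, 0, 0, 0.3], [-21, -5.6, -14, 0, 0, 0, 0.3], [-24, -6.4, -14, 0, 0, 0, 0.3], [-27, -7.2, -14, 0, 0, 0, 0.3], [-29, -7.8, -14, 0, 0, 0, 0.3], [-30.5, -8.1, -14, 0, 0, 0, 0.3], [-30.5, -8.1, -14, 0, 0, 0, 0.3], [-30.5, -8.1, -14, 0, 0, 0, 0.3]]])

```text
clock: 5.15
tool_pos: [0.5209, 0.157, 0.2525]
orientation: [179.9, -0.0, -89.7]
force: [-0.1, 0.2, -1.7]
opening: 0.0426
gripper_force: 30.0
```

Emit:
play_rows(commands=[[[0.05, -0.22, 3, 0, 0, -0.2, 0.3], [0.05, -0.22, 6, 0, 0, -0.2, 0.3], [0.05, -0.22, 7.5, 0, 0, -0.2, 0.3], [0.05, -0.22, 7.5, 0, 0, -0.2, 0.3], [0.05, -0.22, 7.5, 0, 0, -0.2, 0.3]]])

```text
clock: 5.57
tool_pos: [0.5232, 0.155, 0.1784]
orientation: [179.9, -0.1, -89.6]
force: [0.1, 0.5, -0.6]
opening: 0.0427
gripper_force: 30.0
```

```bash
python3 - <<'E'
from h import *
s=save("side","pics/s2.png"); o=get_obs(); print(o['tool_pos'],o['orientation'],o['force'])
t=save("top","pics/t2.png")
a=s["frame"][130:250,200:330,::-1]; b=t["frame"][140:260,190:320,::-1]; cv2.imwrite('pics/s2c.png',cv2.resize(np.hstack([a,b]),None,fx=3,fy=3,interpolation=cv2.INTER_CUBIC))
p=np.array([.523,.1565,0.096]); print(proj(S,p),proj(S,p+[0,0,-.01]))
E
```

```text
[0.52399486 0.15557085 0.17955805] [-1.79948513e+02 -5.74706531e-03 -8.96124041e+01] [-0.76185126  0.5637123  -1.33533229]
[[269.38533299 197.20518641]] [[269.26870023 200.28785204]]
```

View pics/s2c.png

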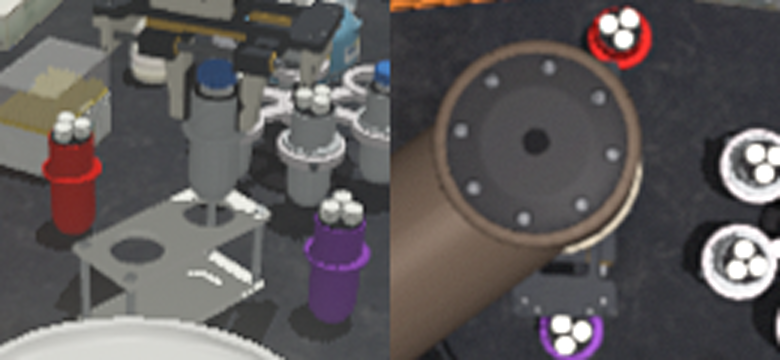

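The cup hangs upright right above the near hole (side crop 212,205). I'll lower it in.

Emit:
play_rows(commands=[[[-0.1, 0.05, 0, 0, 0, 0.4, 0.3], [-0.1, 0.05, 1.5, 0, 0, 0.4, 0.3], [-0.1, 0.05, 3, 0, 0, 0.4, 0.3], [-0.1, 0.05, 4.5, 0, 0, 0.4, 0.3], [-0.1, 0.05, 6, 0, 0, 0.4, 0.3], [-0.1, 0.05, 7, 0, 0, 0.4, 0.3], [-0.1, 0.05, 7.6, 0, 0, 0.4, 0.3], [-0.1, 0.05, 8, 0, 0, 0.4, 0.3], [-0.1, 0.05, 8, 0, 0, 0.4, 0.3]]])

```text
clock: 6.42
tool_pos: [0.5231, 0.1572, 0.0984]
orientation: [180.0, -0.0, -90.0]
force: [-0.1, -0.7, -1.7]
opening: 0.0431
gripper_force: 30.0
```

Emit:
play_rows(commands=[[[0, 0, 0.3, 0, 0, 0, 0.3], [0, 0, 0.3, 0, 0, 0, 0.3], [0, 0, 0.3, 0, 0, 0, 0.72], [0, 0, 0.3, 0, 0, 0, 0.72], [0, 0, 0.3, 0, 0, 0, 0.72], [0, 0, 0.3, 0, 0, 0, 0.72], [0, 0, 0.3, 0, 0, 0, 0.72], [0, 0, -1, 0, 0, 0, 0.72], [0, 0, -4, 0, 0, 0, 0.72], [0, 0, -8, 0, 0, 0, 0.72], [0, 0, -11, 0, 0, 0, 0.72], [3, 1, -11, 0, 0, 0, 0.72], [7, 2.5, -11, 0, 0, 0, 0.72], [11, 4, -11, 0, 0, 0, 0.72], [14, 5, -11, 0, 0, 0, 0.72], [15.2, 5.4, -11, 0, 0, 0, 0.72], [15.2, 5.4, -11, 0, 0, 0, 0.72], [15.2, 5.4, -11, 0, 0, 0, 0.72]]])

```text
clock: 7.92
tool_pos: [0.4692, 0.0047, 0.209]
orientation: [-179.9, 0.0, -90.1]
force: [0.2, 0.7, -0.4]
opening: 0.0632
gripper_force: 0.0
```

```bash
python3 - <<'E'
from h import *
s=save("side","pics/s3.png"); o=get_obs(); print(o['tool_pos'],o['orientation'],o['force'])
a=s["frame"][100:250,200:360,::-1]; cv2.imwrite('pics/s3c.png',cv2.resize(a,None,fx=3.5,fy=3.5,interpolation=cv2.INTER_CUBIC))
E
```

```text
[0.46949587 0.00531583 0.20886978] [-1.79949994e+02  1.91012363e-02 -9.00203359e+01] [ 0.30441717  0.57118879 -0.28352107]
```

View pics/s3c.png

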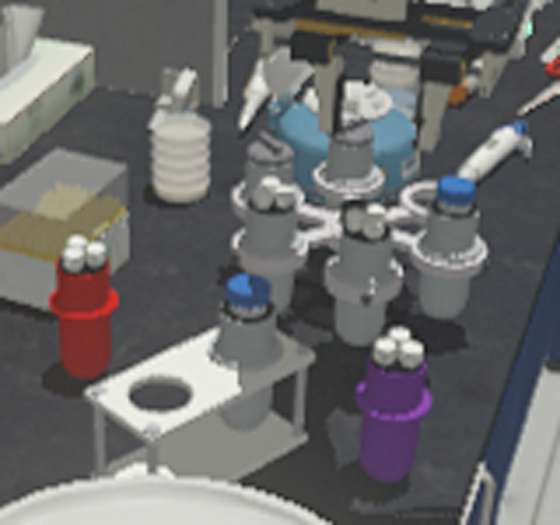

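The big-tube cup is seated in the stand's near hole (248,340), ring D is empty, and the gripper is over F. Now I'll grasp F.

Emit:
play_rows(commands=[[[0, 0, 4, 0, 0, 0, 0.72], [0, 0, 8, 0, 0, 0, 0.72], [0, 0, 10, 0, 0, 0, 0.72], [0, 0, 11, 0, 0, 0, 0.72], [0, 0, 11.35, 0, 0, 0, 0.72], [0, 0, 11.35, 0, 0, 0, 0.72], [0, 0, 11.35, 0, 0, 0, 0.3], [0, 0, 11.35, 0, 0, 0, 0.3], [0, 0, 11.35, 0, 0, 0, 0.3], [0, 0, 11.35, 0, 0, 0, 0.3], [0, 0, 11.35, 0, 0, 0, 0.3], [0, 0, 10.35, 0, 0, 0, 0.3], [0, 0, 8, 0, 0, 0, 0.3], [0, 0, 5, 0, 0, 0, 0.3], [0, 0, 2, 0, 0, 0, 0.3], [0, 0, -1, 0, 0, 0, 0.3], [0, 0, -4, 0, 0, 0, 0.3], [0, 0, -4.5, 0, 0, 0, 0.3], [0, 0, -4.5, 0, 0, 0, 0.3]]])

```text
clock: 9.55
tool_pos: [0.4699, 0.0054, 0.2558]
orientation: [-179.8, 0.1, -90.0]
force: [0.6, 1.2, -2.3]
opening: 0.0431
gripper_force: 30.0
```

Emit:
play_rows(commands=[[[3, 0.6, 0, 0, 0, 0, 0.3], [6, 1.1, 0, 0, 0, 0, 0.3], [9, 1.7, 0, 0, 0, 0, 0.3], [12, 2.2, 0, 0, 0, 0, 0.3], [14.5, 2.6, 0, 0, 0, 0, 0.3], [15.35, 2.75, 0, 0, 0, 0, 0.3], [15.35, 2.75, 0, 0, 0, 0, 0.3], [15.35, 2.75, 3, 0, 0, 0, 0.3], [15.35, 2.75, 6, 0, 0, 0, 0.3], [15.35, 2.75, 7.5, 0, 0, 0, 0.3], [15.35, 2.75, 7.5, 0, 0, 0, 0.3], [15.35, 2.75, 7.5, 0, 0, 0, 0.3]]])

```text
clock: 10.55
tool_pos: [0.441, -0.1479, 0.1777]
orientation: [179.8, -0.0, -90.0]
force: [0.2, -0.1, -1.3]
opening: 0.0429
gripper_force: 30.0
```

```bash
python3 - <<'E'
from h import *
for i in range(3):
    snapshot("top"); o=get_obs(); print(o['tool_pos'],o['orientation'],o['force'])
E
```

```text
[ 0.44198448 -0.14802065  0.17889016] [ 1.79981585e+02 -2.41420121e-02 -8.99399769e+01] [ 0.03776832  0.16721154 -0.78173527]
[ 0.44246257 -0.1480552   0.1795185 ] [-1.79930062e+02 -1.71788837e-02 -8.99425562e+01] [ 0.30888681 -0.90440554 -1.62252762]
[ 0.44261191 -0.14805749  0.17975095] [-1.79887135e+02 -7.78535646e-03 -8.99473665e+01] [-0.20378308  0.157815   -1.54903258]
```

Emit:
play_rows(commands=[[[0.06, 0.06, 1, 0, 0, 0, 0.3], [0.06, 0.06, 2.5, 0, 0, 0, 0.3], [0.06, 0.06, 4, 0, 0, 0, 0.3], [0.06, 0.06, 5.5, 0, 0, 0, 0.3], [0.06, 0.06, 6.8, 0, 0, 0, 0.3], [0.06, 0.06, 7.6, 0, 0, 0, 0.3], [0.06, 0.06, 8.1, 0, 0, 0, 0.3], [0.06, 0.06, 8.1, 0, 0, 0, 0.3]]])

```text
clock: 11.37
tool_pos: [0.4409, -0.1489, 0.0969]
orientation: [180.0, 0.0, -90.0]
force: [0.1, 0.4, -1.4]
opening: 0.0426
gripper_force: 30.0
```

Emit:
play_rows(commands=[[[0, 0, 0.2, 0, 0, 0, 0.3], [0, 0, 0.2, 0, 0, 0, 0.72], [0, 0, 0.2, 0, 0, 0, 0.72], [0, 0, 0.2, 0, 0, 0, 0.72], [0, 0, 0.2, 0, 0, 0, 0.72], [0, 0, 0.2, 0, 0, 0, 0.72], [0, 0, -1, 0, 0, 0, 0.72], [0, 0, -4, 0, 0, 0, 0.72], [0, 0, -8, 0, 0, 0, 0.72], [0, 0, -11, 0, 0, 0, 0.72], [0, 0, -11, 0, 0, 0, 0.72], [-1.3, -3.5, -11, 0, 0, 0, 0.72], [-2.6, -7, -11, 0, 0, 0, 0.72], [-3.9, -10.5, -11, 0, 0, 0, 0.72], [-5, -13.7, -11, 0, 0, 0, 0.72], [-5.3, -14.7, -11, 0, 0, 0, 0.72], [-5.3, -14.7, -11, 0, 0, 0, 0.72], [-5.3, -14.7, -11, 0, 0, 0, 0.72], [-5.3, -14.7, -11, 0, 0, 0, 0.72]]])

```text
clock: 12.95
tool_pos: [0.587, -0.0962, 0.2073]
orientation: [180.0, 0.0, -90.0]
force: [-0.0, -0.5, 0.1]
opening: 0.0632
gripper_force: 0.0
```

```bash
python3 - <<'E'
from h import *
s=save("side","pics/s4.png"); snapshot("top");o=get_obs(); print(o['tool_pos'],o['orientation'],o['force'])
a=s["frame"][100:250,200:360,::-1]; cv2.imwrite('pics/s4c.png',cv2.resize(a,None,fx=3.5,fy=3.5,interpolation=cv2.INTER_CUBIC))
E
```

```text
[ 0.58705928 -0.09632608  0.20794545] [-1.79984600e+02  5.75116493e-03 -9.00110827e+01] [ 0.25618325 -0.18479397 -0.68064756]
```

View pics/s4c.png

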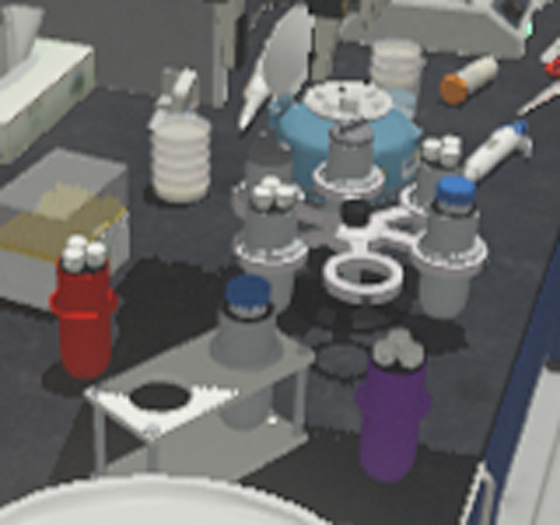

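The three-tube cup is seated in D (440,180), ring F is empty (363,275), and the open fingers are above B. Now I'll grasp B.

Emit:
play_rows(commands=[[[-0.05, -0.15, 4, 0, 0, 0, 0.72], [-0.05, -0.15, 8, 0, 0, 0, 0.72], [-0.05, -0.15, 10, 0, 0, 0, 0.72], [-0.05, -0.15, 11, 0, 0, 0, 0.72], [-0.05, -0.15, 11.2, 0, 0, 0, 0.72], [-0.05, -0.15, 11.2, 0, 0, 0, 0.72], [-0.05, -0.15, 11.2, 0, 0, 0, 0.3], [-0.05, -0.15, 11.2, 0, 0, 0, 0.3], [-0.05, -0.15, 11.2, 0, 0, 0, 0.3], [-0.05, -0.15, 11.2, 0, 0, 0, 0.3], [-0.05, -0.15, 11.2, 0, 0, 0, 0.3], [-0.05, -0.15, 10.2, 0, 0, 0, 0.3], [-0.05, -0.15, 8, 0, 0, 0, 0.3], [-0.05, -0.15, 5, 0, 0, 0, 0.3], [-0.05, -0.15, 2, 0, 0, 0, 0.3], [-0.05, -0.15, -1, 0, 0, 0, 0.3], [-0.05, -0.15, -4, 0, 0, 0, 0.3], [-0.05, -0.15, -4.7, 0, 0, 0, 0.3], [-0.05, -0.15, -4.7, 0, 0, 0, 0.3]]])

```text
clock: 14.63
tool_pos: [0.5907, -0.0954, 0.258]
orientation: [-179.7, 0.0, -90.0]
force: [0.5, 0.1, -2.4]
opening: 0.0428
gripper_force: 30.0
```

Emit:
play_rows(commands=[[[-2, 2.4, 0, 0, 0, 0, 0.3], [-4, 4.8, 0, 0, 0, 0, 0.3], [-6, 7.2, 0, 0, 0, 0, 0.3], [-8, 9.6, 0, 0, 0, 0, 0.3], [-9.5, 11.3, 0, 0, 0, 0, 0.3], [-10, 11.95, 0, 0, 0, 0, 0.3], [-10, 11.95, 0, 0, 0, 0, 0.3], [-10, 11.95, 3, 0, 0, 0, 0.3], [-10, 11.95, 6, 0, 0, 0, 0.3], [-10, 11.95, 7.5, 0, 0, 0, 0.3], [-10, 11.95, 7.5, 0, 0, 0, 0.3], [-10, 11.95, 7.5, 0, 0, 0, 0.3], [-10, 11.95, 7.5, 0, 0, 0, 0.3], [-10, 11.95, 7.5, 0, 0, 0, 0.3], [-10, 11.95, 7.5, 0, 0, 0, 0.3]]])

```text
clock: 15.88
tool_pos: [0.4708, 0.0047, 0.1806]
orientation: [-179.9, 0.0, -90.0]
force: [0.7, -0.3, -1.4]
opening: 0.0429
gripper_force: 30.0
```

Emit:
play_rows(commands=[[[0, 0.12, 1, 0, 0, 0, 0.3], [0, 0.12, 2.5, 0, 0, 0, 0.3], [0, 0.12, 4, 0, 0, 0, 0.3], [0, 0.12, 5.5, 0, 0, 0, 0.3], [0, 0.12, 6.8, 0, 0, 0, 0.3], [0, 0.12, 7.7, 0, 0, 0, 0.3], [0, 0.12, 8.2, 0, 0, 0, 0.3], [0, 0.12, 8.2, 0, 0, 0, 0.3]]])

```text
clock: 16.55
tool_pos: [0.4686, 0.0044, 0.0972]
orientation: [180.0, -0.0, -90.0]
force: [0.7, 1.3, -1.6]
opening: 0.0431
gripper_force: 30.0
```

Emit:
play_rows(commands=[[[0, 0, 0.2, 0, 0, 0, 0.3], [0, 0, 0.2, 0, 0, 0, 0.72], [0, 0, 0.2, 0, 0, 0, 0.72], [0, 0, 0.2, 0, 0, 0, 0.72], [0, 0, 0.2, 0, 0, 0, 0.72], [0, 0, 0.2, 0, 0, 0, 0.72], [0, 0, -1, 0, 0, 0, 0.72], [0, 0, -4, 0, 0, 0, 0.72], [0, 0, -8, 0, 0, 0, 0.72], [0, 0, -11, 0, 0, 0, 0.72], [0, 0, -11, 0, 0, 0, 0.72], [-3, -1, -11, 0, 0, 0, 0.72], [-7, -2.5, -11, 0, 0, 0, 0.72], [-11, -4, -11, 0, 0, 0, 0.72], [-14, -5, -11, 0, 0, 0, 0.72], [-15.2, -5.4, -11, 0, 0, 0, 0.72], [-15.2, -5.4, -11, 0, 0, 0, 0.72], [-15.2, -5.4, -11, 0, 0, 0, 0.72], [-15.2, -5.4, -11, 0, 0, 0, 0.72], [-15.2, -5.4, -11, 0, 0, 0, 0.72]]])

```text
clock: 18.22
tool_pos: [0.5223, 0.1556, 0.2076]
orientation: [180.0, -0.0, -90.0]
force: [-0.4, 0.2, 0.4]
opening: 0.0633
gripper_force: 0.0
```

```bash
python3 - <<'E'
from h import *
s=save("side","pics/s5.png"); snapshot("top");o=get_obs(); print(o['tool_pos'],o['orientation'],o['force'])
a=s["frame"][100:250,200:360,::-1]; cv2.imwrite('pics/s5c.png',cv2.resize(a,None,fx=3.5,fy=3.5,interpolation=cv2.INTER_CUBIC))
E
```

```text
[0.52252535 0.15559364 0.20781665] [-1.79986337e+02  9.53708887e-03 -9.00481098e+01] [-0.12618782  0.99062557 -0.34881297]
```

View pics/s5c.png

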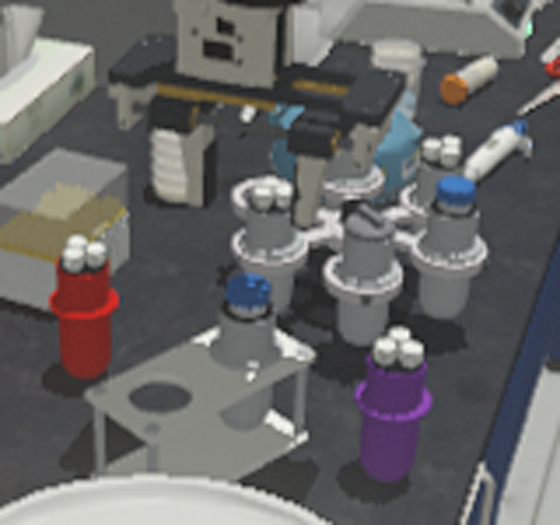

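The sealed cup is seated in F (363,270), and the gripper is above the parked cup. I'll pick it up, with a shift of about +1 mm in y and +0.5 mm in x.

Emit:
play_rows(commands=[[[-0.1, -0.05, 4, 0, 0, 0, 0.72], [-0.1, -0.05, 8, 0, 0, 0, 0.72], [-0.1, -0.05, 10, 0, 0, 0, 0.72], [-0.1, -0.05, 11, 0, 0, 0, 0.72], [-0.1, -0.05, 11.2, 0, 0, 0, 0.72], [-0.1, -0.05, 11.2, 0, 0, 0, 0.72], [-0.1, -0.05, 11.2, 0, 0, 0, 0.3], [-0.1, -0.05, 11.2, 0, 0, 0, 0.3], [-0.1, -0.05, 11.2, 0, 0, 0, 0.3], [-0.1, -0.05, 11.2, 0, 0, 0, 0.3], [-0.1, -0.05, 11.2, 0, 0, 0, 0.3], [-0.1, -0.05, 10.2, 0, 0, 0, 0.3], [-0.1, -0.05, 8, 0, 0, 0, 0.3], [-0.1, -0.05, 5, 0, 0, 0, 0.3], [-0.1, -0.05, 2, 0, 0, 0, 0.3], [-0.1, -0.05, -1, 0, 0, 0, 0.3], [-0.1, -0.05, -4, 0, 0, 0, 0.3], [-0.1, -0.05, -4.7, 0, 0, 0, 0.3], [-0.1, -0.05, -4.7, 0, 0, 0, 0.3], [-0.1, -0.05, -4.7, 0, 0, 0, 0.3]]])

```text
clock: 19.98
tool_pos: [0.5227, 0.1575, 0.2543]
orientation: [180.0, 0.0, -90.0]
force: [-0.1, -0.0, -2.6]
opening: 0.0429
gripper_force: 30.0
```

Emit:
play_rows(commands=[[[3, -0.8, 0, 0, 0, 0, 0.3], [6, -1.6, 0, 0, 0, 0, 0.3], [9, -2.4, 0, 0, 0, 0, 0.3], [12, -3.2, 0, 0, 0, 0, 0.3], [15, -4, 0, 0, 0, 0, 0.3], [18, -4.8, 0, 0, 0, 0, 0.3], [21, -5.6, 0, 0, 0, 0, 0.3], [24, -6.3, 0, 0, 0, 0, 0.3], [25.3, -6.6, 0, 0, 0, 0, 0.3], [25.3, -6.6, 0, 0, 0, 0, 0.3], [25.3, -6.6, 0, 0, 0, 0, 0.3], [25.3, -6.6, 3, 0, 0, 0, 0.3], [25.3, -6.6, 6, 0, 0, 0, 0.3], [25.3, -6.6, 7.5, 0, 0, 0, 0.3], [25.3, -6.6, 7.5, 0, 0, 0, 0.3], [25.3, -6.6, 7.5, 0, 0, 0, 0.3], [25.3, -6.6, 7.5, 0, 0, 0, 0.3], [25.3, -6.6, 7.5, 0, 0, 0, 0.3], [25.3, -6.6, 7.5, 0, 0, 0, 0.3]]])

```text
clock: 21.57
tool_pos: [0.5901, -0.0951, 0.181]
orientation: [-179.9, 0.0, -90.0]
force: [-0.5, 0.8, -2.2]
opening: 0.0431
gripper_force: 30.0
```

Emit:
play_rows(commands=[[[0.06, 0.13, 1, 0, 0, 0, 0.3], [0.06, 0.13, 2.5, 0, 0, 0, 0.3], [0.06, 0.13, 4, 0, 0, 0, 0.3], [0.06, 0.13, 5.5, 0, 0, 0, 0.3], [0.06, 0.13, 6.8, 0, 0, 0, 0.3], [0.06, 0.13, 7.7, 0, 0, 0, 0.3], [0.06, 0.13, 8.2, 0, 0, 0, 0.3], [0.06, 0.13, 8.2, 0, 0, 0, 0.3]]])

```text
clock: 22.23
tool_pos: [0.5878, -0.0961, 0.0974]
orientation: [180.0, -0.0, -90.0]
force: [-0.8, -0.4, -1.7]
opening: 0.0432
gripper_force: 30.0
```

Next I'll release and retreat up and to the left, so the rotor can be seen.

Emit:
play_rows(commands=[[[0, 0, 0.2, 0, 0, 0, 0.3], [0, 0, 0.2, 0, 0, 0, 0.72], [0, 0, 0.2, 0, 0, 0, 0.72], [0, 0, 0.2, 0, 0, 0, 0.72], [0, 0, 0.2, 0, 0, 0, 0.72], [0, 0, 0.2, 0, 0, 0, 0.72], [0, 0, -1, 0, 0, 0, 0.72], [0, 0, -4, 0, 0, 0, 0.72], [0, 0, -8, 0, 0, 0, 0.72], [0, 0, -12, 0, 0, 0, 0.72], [-4, 0, -15, 0, 0, 0, 0.72], [-8, 1, -15, 0, 0, 0, 0.72], [-12, 2, -15, 0, 0, 0, 0.72], [-16, 3, -15, 0, 0, 0, 0.72], [-20, 4, -15, 0, 0, 0, 0.72], [-24, 5, -15, 0, 0, 0, 0.72], [-28, 6, -15, 0, 0, 0, 0.72], [-30, 6, -15, 0, 0, 0, 0.72], [-30, 6, -15, 0, 0, 0, 0.72], [-30, 6, -15, 0, 0, 0, 0.72]]])

```text
clock: 23.9
tool_pos: [0.5275, 0.2053, 0.2474]
orientation: [180.0, -0.0, -89.8]
force: [0.3, 0.2, -0.1]
opening: 0.0631
gripper_force: 0.0
```

```bash
python3 - <<'E'
from h import *
s=save("side","pics/s6.png"); t=save("top","pics/t6.png");o=get_obs(); print(o['tool_pos'],o['force'])
a=s["frame"][110:230,230:360,::-1]; b=t["frame"][150:270,270:400,::-1]; cv2.imwrite('pics/s6c.png',cv2.resize(np.hstack([a,b]),None,fx=3,fy=3,interpolation=cv2.INTER_CUBIC))
E
```

```text
[0.52782329 0.20359822 0.24743977] [-0.68203804 -0.13223276  0.18933849]
```

View pics/s6c.png

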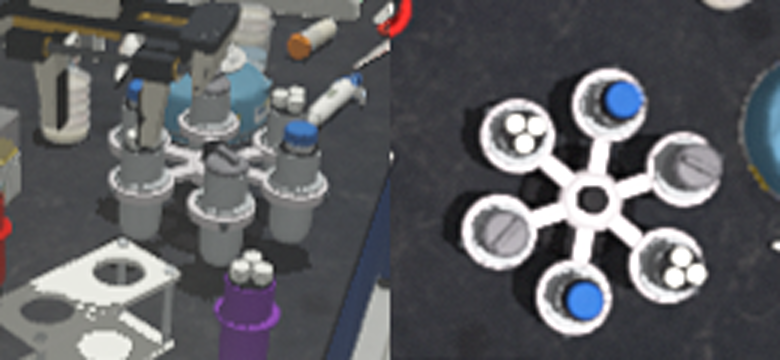

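The top view shows blue facing blue (623,100 and 585,300), sealed facing sealed (700,168 and 503,232), and three facing three (525,132 and 685,267). All six cups are seated and the gripper is clear of them.

```bash
python3 -c "
from plant import close_job; print(close_job())"
```

```text
the job is handed in; nothing more can be done
None
```

I handed the job in at about 24 s: the final pictures show every cup facing its like, all six seated in the rings, but the interface did not report the judge's verdict.

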